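# Size a pusher arm in the stepped gauge and store it by size

### The job

Find the size of the pusher arm that lies on the black mat: try its orange disc gently, without forcing, in the gauge's bays one after the other from the smallest (red) upward until the whole disc goes in. Then lay it down on the black mat again, let go, take it anew by its disc, and lay it in the cradle of the same colour as the bay it entered, disc on the coloured spot and bar in the groove. Leave the other pusher and everything else where it is.

Things in the scene. Friction and masses are not known exactly. Their poses are not given: they have to be found in the camera images.
- pusher_a: pusher arm, about 140 long, 22 high, 140 g, lying flat: an orange disc (52 or 60 across, only the gauge tells which pusher has which) and an ivory bar 18 wide with upright flat sides. Origin: centre of the disc's underside; z up; the bar runs along -x to 110 from the origin. Either pusher may be the one on the black mat, to be sized; the other lies on the cardboard.
- pusher_b: pusher arm, about 140 long, 22 high, 140 g, lying flat: an orange disc (52 or 60 across, only the gauge tells which pusher has which) and an ivory bar 18 wide with upright flat sides. Origin: centre of the disc's underside; z up; the bar runs along -x to 110 from the origin. Either pusher may be the one on the black mat, to be sized; the other lies on the cardboard.
- pusher_a_end (a point): middle of the free end of pusher_a's bar, 11 above its underside.
- pusher_b_end (a point): middle of the free end of pusher_b's bar, 11 above its underside.
- mat: black rubber mat, fixed, 150 x 210 (x, y), 3 thick; origin at the centre of its underside, at table level.
- spare_card: piece of cardboard, fixed, 140 x 190 (x, y), 3 thick; origin at the centre of its underside. The spare pusher lies on it.
- gauge: fixed stepped gauge, 215 wide, 80 deep: three bays with floor and back wall coloured red, yellow, blue, side walls 12 thick, open towards the robot, back wall 72 in, clear lid (underside 34, top 39 above the table), floor level with the table. The disc slides in level under the lid, held by its bar. Origin: middle of the front edge at table level; x into the bays, y towards blue.
- bay_red (a point): middle of the mouth of the red bay, at table level; 47 mm wide; x points straight into the bay, y across it, z up. It lies -72 mm along y from the gauge's origin. Limit for worn discs: neither pusher enters it; the disc stops with its centre 11 to 19 before the mouth.
- bay_yellow (a point): middle of the mouth of the yellow bay, at table level; 56 mm wide; x points straight into the bay, y across it, z up. It lies -8.5 mm along y from the gauge's origin. The small disc enters with 4 mm to spare (wholly in: centre 30 past the mouth), the large one stops 11 before.
- bay_blue (a point): middle of the mouth of the blue bay, at table level; 64 mm wide; x points straight into the bay, y across it, z up. It lies 63.5 mm along y from the gauge's origin. The large disc enters with 4 mm to spare (wholly in: centre 30 past the mouth).
- cradle_yellow: fixed cradle: grey base 150 x 90 x 10 with a yellow spot (68 across) for the disc and a groove for the bar, 28 wide, between yellow walls 12 thick, 30 high above the base, from 40 to 112 along -x; no room for fingers there, the rest is open. Origin under the spot's middle, at table level: a pusher laid in has its origin 10 above it, x along the cradle's x.
- cradle_blue: fixed cradle: grey base 150 x 90 x 10 with a blue spot (68 across) for the disc and a groove for the bar, 28 wide, between blue walls 12 thick, 30 high above the base, from 40 to 112 along -x; no room for fingers there, the rest is open. Origin under the spot's middle, at table level: a pusher laid in has its origin 10 above it, x along the cradle's x.
- tile_1: a loose tile on the table, ivory over orange, 36 x 27 x 22; origin under its centre. Leave it alone.
- tile_2: a loose tile like tile_1. Leave it alone.
- tile_3: a loose tile like tile_1. Leave it alone.
- tumbler: an open green tumbler, 72 across and 100 high; origin under its centre. Leave it alone.
- screwdriver: a screwdriver, 180 long, lying beyond the cardboard. Leave it alone.
- can: a closed drinks can, 66 across and 115 high; origin under its centre. Leave it alone.
- dice_cup: an open black dice cup, 80 across and 85 high; origin under its centre. Leave it alone.
There are look-alikes about, which are no part of the job. What is shaped like the pusher_a but blue or purple is not meant.

How it is judged:
On the way, in this order (a step that is already met when the one before it is completed fails the run):
1. the disc is tried in the red bay: pushed against its mouth, centred within 10 mm (((x of pusher_a in the frame of bay_red between -0.024 and 0.06 m and y of pusher_a in the frame of bay_red between -0.01 and 0.01 m and z of pusher_a in the frame of bay_red below 0.02 m and contact force between pusher_a and gauge above 0.3 N) or (x of pusher_b in the frame of bay_red between -0.024 and 0.06 m and y of pusher_b in the frame of bay_red between -0.01 and 0.01 m and z of pusher_b in the frame of bay_red below 0.02 m and contact force between pusher_b and gauge above 0.3 N))), for 0.02 s.
2. the disc is tried in the yellow bay: in its mouth, centred within 10 mm (touching the gauge, if it is the large disc) (((x of pusher_a in the frame of bay_yellow between -0.02 and 0.06 m and y of pusher_a in the frame of bay_yellow between -0.01 and 0.01 m and z of pusher_a in the frame of bay_yellow below 0.02 m) or (x of pusher_b in the frame of bay_yellow between -0.016 and 0.06 m and y of pusher_b in the frame of bay_yellow between -0.01 and 0.01 m and z of pusher_b in the frame of bay_yellow below 0.02 m and contact force between pusher_b and gauge above 0.3 N))), for 0.02 s.
3. the disc is wholly inside the first bay that takes it (((x of pusher_a in the frame of bay_yellow between 0.026 and 0.06 m and y of pusher_a in the frame of bay_yellow between -0.01 and 0.01 m and z of pusher_a in the frame of bay_yellow below 0.02 m) or (x of pusher_b in the frame of bay_blue between 0.026 and 0.06 m and y of pusher_b in the frame of bay_blue between -0.01 and 0.01 m and z of pusher_b in the frame of bay_blue below 0.02 m))), for 0.1 s.
4. the pusher lies on the black mat, let go and at rest (((horizontal distance between pusher_b and spare_card below 0.11 m and x of pusher_a in the frame of mat between -0.075 and 0.075 m and y of pusher_a in the frame of mat between -0.105 and 0.105 m and z of pusher_a in the frame of mat below 0.008 m and contact force between the fingers and pusher_a below 0.1 N and linear speed of pusher_a below 0.03 m/s) or (horizontal distance between pusher_a and spare_card below 0.11 m and x of pusher_b in the frame of mat between -0.075 and 0.075 m and y of pusher_b in the frame of mat between -0.105 and 0.105 m and z of pusher_b in the frame of mat below 0.008 m and contact force between the fingers and pusher_b below 0.1 N and linear speed of pusher_b below 0.03 m/s))), for 0.1 s.
5. the pusher is lifted by its disc (((horizontal distance between pusher_b and spare_card below 0.11 m and contact force between the fingers and pusher_a above 1 N and height (world z) of pusher_a above 0.025 m and x of the grasp point in the frame of pusher_a between -0.025 and 0.03 m) or (horizontal distance between pusher_a and spare_card below 0.11 m and contact force between the fingers and pusher_b above 1 N and height (world z) of pusher_b above 0.025 m and x of the grasp point in the frame of pusher_b between -0.025 and 0.03 m))), for 0.1 s.
At the end, for the whole second after the job is handed in: The pusher from the black mat lies level, let go and at rest in the cradle of the colour of the smallest bay that takes its disc: disc centre within 15 mm along and 9 mm across of the spot's middle, bar in the groove (0.15 rad); the other pusher is still on the cardboard, moved under 20 mm (((horizontal distance between pusher_b and spare_card below 0.11 m and x of pusher_a in the frame of cradle_yellow between -0.015 and 0.015 m and y of pusher_a in the frame of cradle_yellow between -0.009 and 0.009 m and z of pusher_a in the frame of cradle_yellow between 0.006 and 0.014 m and x of pusher_a_end in the frame of cradle_yellow below -0.09 m and angle between pusher_a's own z axis and vertical below 0.08 rad and angle between the x axis of pusher_a and the x axis of cradle_yellow, either way round below 0.15 rad and contact force between the fingers and pusher_a below 0.1 N and linear speed of pusher_a below 0.02 m/s and distance of pusher_b from where it was at the start of the episode below 0.02 m) or (horizontal distance between pusher_a and spare_card below 0.11 m and x of pusher_b in the frame of cradle_blue between -0.015 and 0.015 m and y of pusher_b in the frame of cradle_blue between -0.009 and 0.009 m and z of pusher_b in the frame of cradle_blue between 0.006 and 0.014 m and x of pusher_b_end in the frame of cradle_blue below -0.09 m and angle between pusher_b's own z axis and vertical below 0.08 rad and angle between the x axis of pusher_b and the x axis of cradle_blue, either way round below 0.15 rad and contact force between the fingers and pusher_b below 0.1 N and linear speed of pusher_b below 0.02 m/s and distance of pusher_a from where it was at the start of the episode below 0.02 m))); the robot touches nothing.
It fails at once if a pusher is forced against the gauge with more than 60 N (contact force between any of pusher_a, pusher_b and gauge above 60 N).
It fails at once if both pushers are moved (one of them by more than 20 mm) (distance of each of pusher_a, pusher_b from where it was at the start of the episode above 0.02 m).
It fails at once if a bystander is moved more than 30 mm (distance of any of tile_1, tile_2, tile_3, tumbler, screwdriver, can, dice_cup from where it was at the start of the episode above 0.03 m).
It also fails if it takes over 67 s, if anything falls off the work surface, if the arm or the gripper's body presses on something with over 40 N, if the wrist force passes 120 N, or if a joint passes its speed limit or range.

### The arm

A 6-joint arm with a two-finger parallel gripper is mounted at the origin on the work surface. World frame = base frame: x ahead of the robot, y to its left, z up, the work surface at z = 0. Lengths are in m, angles in rad, forces in N, time in s.
With the tool pointing down it reaches from about 0.275 to 0.85 m from the base axis. Payload 5.2 kg.
Tool frame: the origin (TCP) lies midway between the tips of the shut fingers; the grasp point (between the pads) lies 19 mm behind it; y points along the fingers, x is the direction in which the jaws open and shut, and the axes are right-handed (so a half turn about y gives the same grasp; the last joint's range is limited). The gripper opens to 85 mm and grips with 20 to 120 N. Pads are 22 mm wide; open, the fingers measure 114 mm over their backs; the gripper's body (76 mm by 85 mm) begins 54 mm behind the grasp point. The pads swing forward as they close: fully open they stand 13 mm farther back than shut.
Start: joints at [-1.457, 0.259, 1.535, -0, 1.348, -0.203], TCP at [0.171, -0.523, 0.231] pointing down, gripper open.
Joint ranges: [-3.14, 3.14], [-0.91, 2.08], [0.19, 2.58], [-1.22, 4.36], [0.22, 2.71], [-3.12, 3.12]. Speed limits (rad/s): [2.57, 2.57, 3.14, 3.14, 3.14, 3.14].

### API

Orientations are given as a unit quaternion [x, y, z, w].
In Python, from station import ctrl gives the robot as it stands.
- The arm moves only by the tool send_rows, never from a script. Its argument "motion" is a list of rows, each a list of 5 numbers: the opening, from 0 (shut) to 1 (fully open), then the shift along the tool's x, y, z in cm, then the turn about the tool's y in rad. A call has 1 to 20 rows; each row shifts and turns the pose as measured when the row begins, along the tool's axes as they then stand; what a row does not reach is not made up. A row lasts 1/10 s, in which the tool goes at most 50 mm and 8.59 degrees, less where a joint would pass 70% of its speed; a pose out of reach is approached as far as the arm can. A call with a gripper value outside its range is refused whole. The fingers move at their own pace and stop on an object; the grip force is fixed at half the most. Time passes only in rows, so rows that do not move let the fingers close. It gives the time, the measured TCP pose, the force and the opening at its end, in the units of the state.
- ctrl.state(): the state, without advancing time (a new reading comes with each control period).
- ctrl.snapshot(name): name is "scene" or "top"; returns a dict with "color" (400x640x3 uint8, blue, green, red), "mtx" (3x3 intrinsics, pixels), "distortion" ([k1, k2, p1, p2, k3] as OpenCV has them; the pictures are not rectified), "R" (3x3) and "t" (3): a world point X has camera coordinates R X + t. Camera axes: x right, y down, z forward; pixel columns grow to the right and rows downward; lengths in m; the calibration is good to about 2 mm. A picture is of the moment at which its call begins. There is no depth.
- ctrl.hand_in(): hands the job in, once; it reports no verdict.
The state is a dict: "time_s": time; "q": joint angles; "joint_vel": joint speeds; "joint_efforts": joint torques, N m; "tool_pos": TCP position; "orientation": TCP orientation; "force": force on the tool from outside, world axes, zero at the start; "torque": the same for the moment, N m; "width": finger opening in m.
Only numpy, scipy, OpenCV 4.12 (cv2) and the standard library are available. Lean on these libraries where they do the work, as an engineer would, in place of code of your own. Each camera call takes 0.05 s, during which the arm holds its last target. There are 200 camera calls.

## Working session

There is one attempt and no reset: what is moved stays moved. The work goes in short steps, Python scripts to look and compute and a tool call to move; the robot and the scene stay as the last step left them, time stands still between calls to the robot, and variables do not carry over. Pictures are saved under pics/ and viewed, about 8 in all and at most 12, crops included, and the job is handed in when it is done.

Besides the shell and the picture viewer there is one more tool, called after "Request:" by a JSON object that holds its "method" and its "body", one argument or row to a line. send_rows: Moves the arm, as the interface text tells. Its arguments: {"type":"object","properties":{"motion":{"type":"array","items":{"type":"array","items":{"type":"number"}}}},"required":["motion"]}

```bash
mkdir -p pics; ls
python3 - <<'E'
from station import ctrl
import cv2
for n in("scene","top"):
    s=ctrl.snapshot(n); cv2.imwrite(f"pics/{n}0.png",s["color"]); print(n,s["mtx"],s["distortion"],s["R"],s["t"])
print(ctrl.state())
E
```

```text
pics
scene [[381.07336763   0.         316.14013121]
 [  0.         381.07336763 200.48477137]
 [  0.           0.           1.        ]] [0.00468944 0.         0.         0.         0.        ] [[ 0.86479643  0.50201495  0.0103983 ]
 [ 0.3654598  -0.61508847 -0.69864533]
 [-0.34433453  0.60798615 -0.7153926 ]] [-0.47678746 -0.15384785  1.39095371]
top [[375.68009267   0.         314.35146939]
 [  0.         375.68009267 201.67299096]
 [  0.           0.           1.        ]] [-0.04816431  0.          0.          0.          0.        ] [[ 0.02292593 -0.99969418 -0.00927058]
 [-0.98280593 -0.02083731 -0.183462  ]
 [ 0.18321272  0.01331722 -0.98298309]] [0.00979037 0.53737327 0.93800546]
{'time_s': 0.1, 'q': array([-1.45682692e+00,  2.59295958e-01,  1.53598552e+00, -2.21244484e-05,
        1.34797560e+00, -2.02784036e-01]), 'joint_vel': array([-1.45455647e-03, -3.48208961e-03, -2.88178489e-03, -1.61421180e-03,
        2.83950952e-04,  3.12890108e-05]), 'joint_efforts': array([ 1.88152335e-03, -4.46970069e+01, -2.91250151e+01, -2.46571635e-04,
        6.35243443e-03,  1.63491484e-05]), 'tool_pos': array([ 0.17128418, -0.5221521 ,  0.23053914]), 'orientation': array([-0.57217182,  0.41528588, -0.41448017,  0.57302987]), 'force': array([-0.36206616,  0.15695115,  0.01392044]), 'torque': array([ 0.01183614, -0.01663657,  0.00470422]), 'width': 0.08519377811200722}
```

View pics/top0.png

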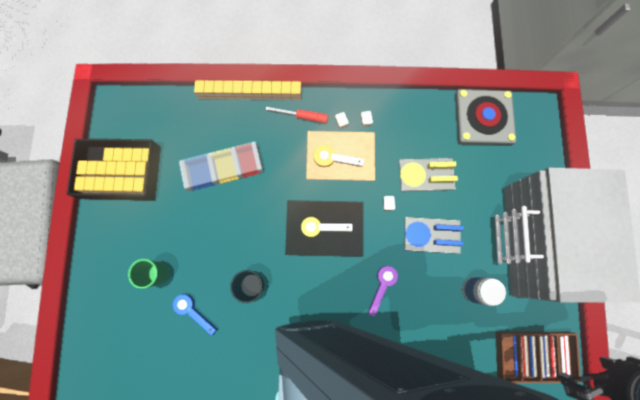

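View pics/scene0.png

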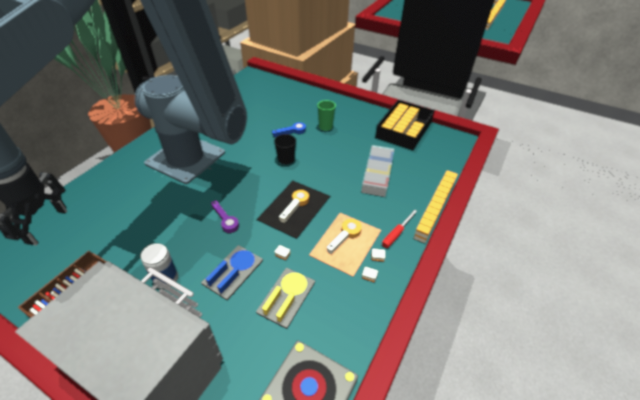

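Top view: the target candidates are the orange/white pusher on the black mat at (311,227), its twin on the cardboard (324,156), a blue one (183,304) and a purple one (388,276). I choose the one on the black mat. The gauge is at (221,165) with blue on the left, the yellow cradle at (413,175) and the blue cradle at (418,234). I'll check this in a close crop.

```bash
cat > h.py <<'E'
import cv2, numpy as np
def ray(s,uv,z):
    """pixels -> world points on plane z"""
    uv=np.asarray(uv,float).reshape(-1,1,2)
    n=cv2.undistortPoints(uv,s["mtx"],np.array(s["distortion"]))[:,0]
    d=np.c_[n,np.ones(len(n))]@s["R"]; c=-s["R"].T@s["t"]
    return c+d*((z-c[2])/d[:,2])[:,None]
def proj(s,X):
    return cv2.projectPoints(np.asarray(X,float).reshape(-1,1,3),cv2.Rodrigues(s["R"])[0],s["t"],s["mtx"],np.array(s["distortion"]))[0][:,0]
def blobs(s,lo,hi,win,amin=20):
    """HSV mask contours in window (u0,v0,u1,v1), biggest first"""
    u0,v0,u1,v1=win
    m=cv2.inRange(cv2.cvtColor(s["color"][v0:v1,u0:u1],cv2.COLOR_BGR2HSV),lo,hi)
    cs,_=cv2.findContours(m,cv2.RETR_EXTERNAL,cv2.CHAIN_APPROX_NONE,offset=(u0,v0))
    return sorted([c for c in cs if cv2.contourArea(c)>amin],key=cv2.contourArea,reverse=True)
def rect(s,c,z):
    """min-area rectangle of a contour on plane z, mm,deg"""
    p=ray(s,c[:,0],z)[:,:2]*1000
    return cv2.minAreaRect(p.astype(np.float32))
E
python3 - <<'E'
from station import ctrl
from h import *
s=ctrl.snapshot("top"); im=s["color"]
a=cv2.resize(im[130:270,265:475],None,fx=3.7,fy=3.7,interpolation=cv2.INTER_CUBIC)
cv2.imwrite("pics/c1.png",a)
a=cv2.resize(im[125:205,165:280],None,fx=6,fy=6,interpolation=cv2.INTER_CUBIC)
cv2.imwrite("pics/c2.png",a)
hsv=cv2.cvtColor(im,cv2.COLOR_BGR2HSV)
for n,p in dict(disc=(311,227),ring=(303,227),bar=(340,227),ycr=(413,175),bcr=(418,234),base=(440,175),red=(245,160),yel=(222,165),blu=(200,172),table=(270,200)).items(): print(n,hsv[p[1],p[0]])
E
```

```text
disc [  0   0 254]
ring [ 30  96 254]
bar [  0   0 254]
ycr [ 30  99 254]
bcr [107 149 251]
base [ 33  36 219]
red [  0  71 211]
yel [ 27  68 229]
blu [108  75 205]
table [ 90 121 145]
```

View pics/c1.png

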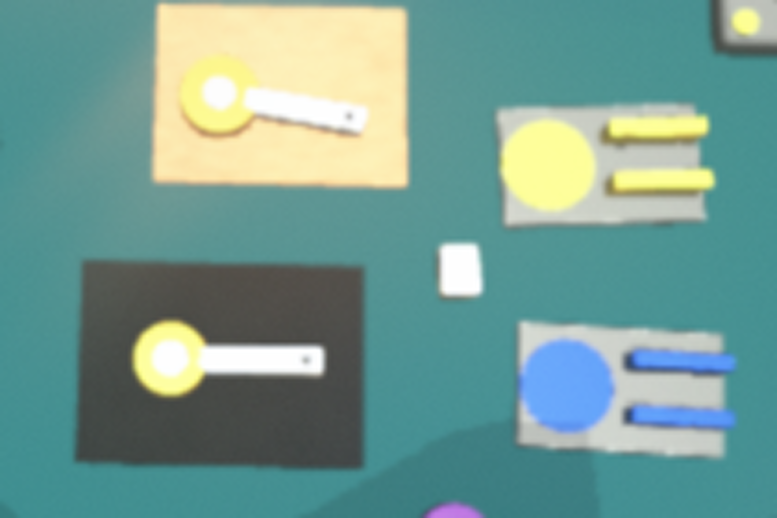

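View pics/c2.png

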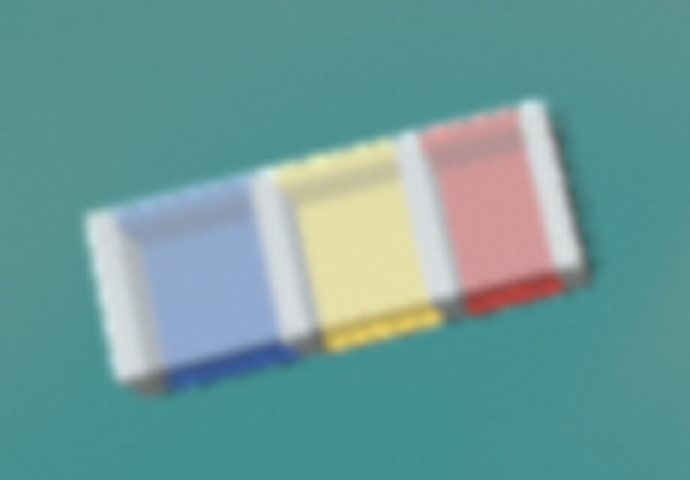

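The crop confirms the target: orange disc at about (311,227), bar pointing right. In the gauge crop the bright floor strips show the three bay mouths. Next I measure.

Run:
```python
from station import ctrl
from h import *
np.set_printoptions(precision=1,suppress=True)
t=ctrl.snapshot("top"); sc=ctrl.snapshot("scene")
Y=((20,60,120),(38,255,255)); B=((100,110,100),(115,255,255)); W=((0,0,200),(180,40,255))
def circ(s,c,z):
    p=(ray(s,c[:,0],z)[:,:2]*1000).astype(np.float32)
    return "ell",cv2.fitEllipse(p),"circ",cv2.minEnclosingCircle(p)
print("target top",circ(t,blobs(t,*Y,(290,205,365,255))[0],.025))
print("bar",rect(t,blobs(t,*W,(322,215,362,240))[0],.025))
print("ycr",circ(t,blobs(t,*Y,(395,150,427,195))[0],.010)); 
print("ywalls",[rect(t,c,.040) for c in blobs(t,*Y,(428,150,470,195))[:2]])
print("bcr",circ(t,blobs(t,*B,(398,215,433,255))[0],.010)); 
print("bwalls",[rect(t,c,.040) for c in blobs(t,*B,(433,215,470,255))[:2]])
print("sc target",circ(sc,blobs(sc,*Y,(285,185,315,225))[0],.025))
print("sc ycr",circ(sc,blobs(sc,*Y,(278,265,312,302))[0],.010))
print("sc bcr",circ(sc,blobs(sc,*B,(228,245,258,272))[0],.010))
f=lambda L:(np.array(L,float)+.5)/6-.5+[165,125]
m=ray(t,f([[470,314],[566,290],[328,350],[443,322],[168,391],[290,361]]),0)[:,:2]*1000
print("mouth corners R,R,Y,Y,B,B",m)
print("lid TL TR BR BL",ray(t,f([[86,213],[541,99],[583,270],[118,380]]),.039)[:,:2]*1000)
print("mat",ray(t,np.array([[83,261],[363,266],[363,467],[76,461]])/3.7+[265,130],.003)[:,:2]*1000)
# strips automatically
for n,(lo,hi) in dict(r=((0,130,80),(8,255,255)),y=((18,130,100),(32,255,255)),b=((100,150,80),(118,255,255))).items():
    c=blobs(t,lo,hi,(165,125,280,205),5); print(n,[rect(t,x,0) for x in c[:1]])
```

```text
target top ('ell', ((474.94207763671875, 31.44034194946289), (50.21845626831055, 55.46207046508789), 87.98889923095703), 'circ', ((474.8067321777344, 29.681535720825195), 28.187353134155273))
bar ((474.32489013671875, -38.600563049316406), (16.06104850769043, 77.34588623046875), 1.230814814567566)
ycr ('ell', ((627.8334350585938, -248.88336181640625), (66.96931457519531, 69.43061828613281), 4.1962995529174805), 'circ', ((627.7124633789062, -248.51602172851562), 35.5634880065918))
ywalls [((648.7614135742188, -320.8616943359375), (19.71070671081543, 74.9895248413086), 1.3823598623275757), ((608.3016967773438, -323.1337585449219), (16.642168045043945, 76.736328125), 1.3128833770751953)]
bcr ('ell', ((462.1276550292969, -258.2371826171875), (63.34124755859375, 65.16521453857422), 177.39012145996094), 'circ', ((461.6898498535156, -257.7500305175781), 34.204994201660156))
bwalls [((477.28656005859375, -334.0470886230469), (13.22774600982666, 74.66786193847656), 1.0930323600769043), ((437.8760681152344, -332.4709167480469), (13.048995971679688, 74.12699127197266), 1.0250502824783325)]
sc t
[... 438 characters left out ...]
066406, 73.21965026855469), 1.4060529470443726), 'circ', ((459.6719970703125, -262.4594421386719), 40.37711715698242))
mouth corners R,R,Y,Y,B,B [[612.8 224.6]
 [625.2 180.1]
 [594.2 290.3]
 [608.7 237.1]
 [573.1 364.4]
 [588.5 307.9]]
lid TL TR BR BL [[647.2 396. ]
 [705.1 189.7]
 [624.4 166.3]
 [569.4 374.1]]
mat [[ 547.3   96.6]
 [ 548.  -112. ]
 [ 399.6 -112. ]
 [ 399.3   96.5]]
r [((622.9734497070312, 205.4324188232422), (7.094427585601807, 40.78703689575195), 15.643311500549316)]
y [((605.2611083984375, 266.17138671875), (5.6674418449401855, 46.21127700805664), 15.596479415893555)]
b [((584.1344604492188, 335.6636962890625), (6.957149505615234, 51.660709381103516), 16.482526779174805)]
```

```bash
cat >> h.py <<'E'
from scipy.spatial.transform import Rotation as Ro
def plan(st,x,y,z,yaw):
    """shift to target TCP in tool axes (cm) and turn about tool y, tool x axis to world yaw (mod pi)"""
    R=Ro.from_quat(st["orientation"]).as_matrix()
    d=R.T@(np.array([x,y,z])/1000-st["tool_pos"])*100
    cur=np.degrees(np.arctan2(R[1,0],R[0,0])); dw=(yaw-cur+90)%180-90
    print("t",round(st["time_s"],2),"tcp",(st["tool_pos"]*1000).round(1),"yaw x",cur.round(1),"q",np.round(st["q"],2))
    print("axes\n",R.round(3)); print("shift cm",d.round(2),"turn about y",round(np.radians(-dw),3),"F",np.round(st["force"],1),"w",st["width"])
E
python3 - <<'E'
from station import ctrl
from h import *
plan(ctrl.state(),474,-43,150,0)
E
```

```text
t 0.25 tcp [ 171.3 -522.4  230.9] yaw x -71.8 q [-1.46  0.26  1.54 -0.    1.35 -0.2 ]
axes
 [[ 0.312 -0.     0.95 ]
 [-0.95   0.001  0.312]
 [-0.001 -1.     0.   ]]
shift cm [-36.11   8.13  43.69] turn about y -1.254 F [ 0.8 -0.3 -0.9] w 0.08531955205628233
```

Request:
{"method": "send_rows", "body": {
  "motion": [
    [1,-3.0,0,3.64,0],
    [1,-3.0,0.2,3.64,0],
    [1,-3.0,0.6,3.64,0],
    [1,-3.0,0.6,3.64,0],
    [1,-3.0,0.6,3.64,0],
    [1,-3.0,0.6,3.64,0],
    [1,-3.0,0.6,3.64,0],
    [1,-3.0,0.6,3.64,0],
    [1,-3.0,0.6,3.64,0],
    [1,-3.0,0.6,3.64,0],
    [1,-3.0,0.6,3.64,0],
    [1,0,0,0,-0.15],
    [1,0,0,0,-0.15],
    [1,0,0,0,-0.15],
    [1,0,0,0,-0.15],
    [1,0,0,0,-0.15],
    [1,0,0,0,-0.15],
    [1,0,0,0,-0.15],
    [1,0,0,0,-0.15],
    [1,0,0,0,-0.05]
  ]
}}

```text
time_s: 2.25
tool_pos: [0.459, -0.066, 0.1709]
orientation: [0.708, -0.001, 0.003, -0.706]
force: [-0.4, -0.1, -0.1]
width: 0.0851
```

Run:
```python
from station import ctrl
from h import *
plan(ctrl.state(),474.3,-43,60,0.5)
```

```text
t 2.25 tcp [459.  -66.  170.9] yaw x -0.3 q [-0.38  0.16  1.82 -0.    1.16 -0.38]
axes
 [[ 1.     0.002  0.006]
 [-0.006 -0.002  1.   ]
 [ 0.002 -1.    -0.002]]
shift cm [ 1.49 11.09  2.34] turn about y -0.014 F [-0.4 -0.1 -0.1] w 0.08513673453673587
```

Request:
{"method": "send_rows", "body": {
  "motion": [
    [1,0.7,3.5,1.2,-0.01],
    [1,0.8,3.5,1.1,0],
    [1,0,3.5,0,0],
    [1,0,2.5,0,0],
    [1,0,1.5,0,0],
    [1,0,1.0,0,0],
    [1,0,0,0,0]
  ]
}}

```text
time_s: 2.95
tool_pos: [0.478, -0.0437, 0.0124]
orientation: [0.709, 0.005, 0.001, -0.705]
force: [-0.2, 0.0, -0.0]
width: 0.0856
```

Run:
```python
from station import ctrl
from h import *
plan(ctrl.state(),474.3,-43,5,0.5)
```

```text
t 2.95 tcp [478.  -43.7  12.4] yaw x 0.4 q [-0.32  0.4   1.97 -0.    0.76 -0.33]
axes
 [[ 1.     0.009 -0.007]
 [ 0.007 -0.005  1.   ]
 [ 0.009 -1.    -0.005]]
shift cm [-0.38  0.74  0.07] turn about y -0.002 F [-0.2  0.  -0. ] w 0.08562444108020098
```

Request:
{"method": "send_rows", "body": {
  "motion": [
    [1,-0.35,0.4,0,0],
    [1,0,0.35,0,0],
    [0.5,0,0,0,0],
    [0.1,0,0,0,0],
    [0,0,0,0,0],
    [0,0,0,0,0],
    [0,0,0,0,0],
    [0,0,0,0,0],
    [0,0,0,0,0]
  ]
}}

```text
time_s: 3.85
tool_pos: [0.4771, -0.0449, 0.0083]
orientation: [0.71, 0.008, 0.003, -0.704]
force: [0.8, 0.1, -1.5]
width: 0.0167
```

Request:
{"method": "send_rows", "body": {
  "motion": [
    [0,0,-2,0,0],
    [0,0,-3,0,0],
    [0,0,-2,0,0],
    [0,0,0,4.2,0],
    [0,0,0,4.5,0],
    [0,0,0,4.5,0],
    [0,0,0,4.5,0],
    [0,0,0,4.5,0],
    [0,0,0,0,0.15],
    [0,0,0,0,0.15],
    [0,0,0,0,0.15],
    [0,0,0,0,0.15],
    [0,0,0,0,0.15],
    [0,0,0,0,0.15],
    [0,0,0,0,0.15],
    [0,0,0,0,0.15],
    [0,0,0,0,0.1],
    [0,0,0,0,0]
  ]
}}

```text
time_s: 5.65
tool_pos: [0.4718, 0.1868, 0.0747]
orientation: [0.56, -0.428, 0.436, -0.559]
force: [0.8, 0.4, -1.2]
width: 0.0166
```

Run:
```python
from station import ctrl
from h import *
plan(ctrl.state(),486,165.5,60,-74.2)
s=ctrl.snapshot("top"); cv2.imwrite("pics/t1.png",s["color"][100:300,120:440].repeat(2,0).repeat(2,1))
```

```text
t 5.65 tcp [471.8 186.8  74.7] yaw x -75.4 q [ 0.16  0.35  1.84 -0.01  0.95  1.49]
axes
 [[ 0.253  0.009  0.967]
 [-0.967 -0.008  0.253]
 [ 0.01  -1.     0.007]]
shift cm [2.41 1.5  0.82] turn about y -0.02 F [ 0.8  0.4 -1.2] w 0.016561813761605378
```

View pics/t1.png

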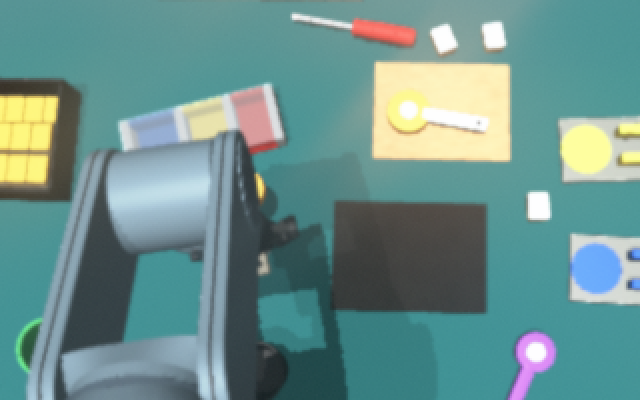

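Request:
{"method": "send_rows", "body": {
  "motion": [
    [0,2.2,2,0.7,-0.02],
    [0,0,2,0,0],
    [0,0,1.5,0,0],
    [0,0,0,0,0],
    [0,0,0,0,0]
  ]
}}

```text
time_s: 6.2
tool_pos: [0.4858, 0.1666, 0.0188]
orientation: [-0.568, 0.417, -0.426, 0.568]
force: [-0.0, -1.1, -1.3]
width: 0.0162
```

Run:
```python
from station import ctrl
from h import *
plan(ctrl.state(),486,165.5,11,-74.2)
s=ctrl.snapshot("scene"); p=proj(s,[[.56,.186,.03]])[0].astype(int); print(p)
u,v=p; a=s["color"][v-50:v+50,u-70:u+70]; cv2.imwrite("pics/s1.png",cv2.resize(a,None,fx=5,fy=5,interpolation=cv2.INTER_CUBIC)); print(u-70,v-50)
```

```text
t 6.2 tcp [485.8 166.6  18.8] yaw x -73.2 q [ 0.12  0.44  1.88 -0.01  0.82  1.4 ]
axes
 [[ 0.289  0.01   0.957]
 [-0.957 -0.007  0.289]
 [ 0.01  -1.     0.008]]
shift cm [ 0.1   0.78 -0.01] turn about y 0.018 F [-0.  -1.1 -1.3] w 0.016240038985160167
[346 175]
276 125
```

View pics/s1.png

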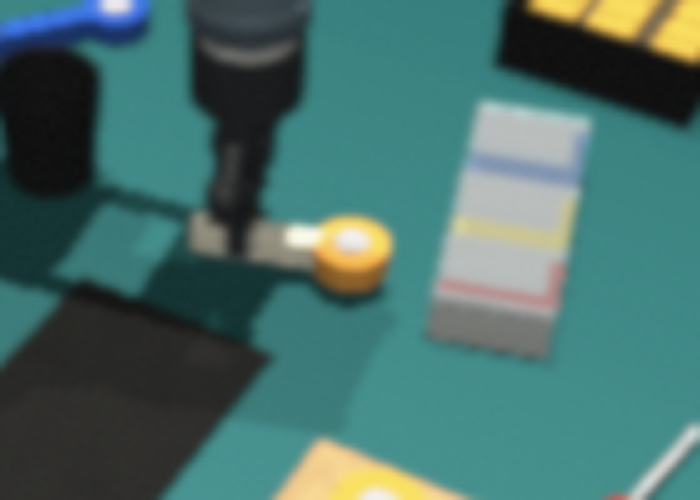

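Run:
```python
from station import ctrl
from h import *
s=ctrl.snapshot("scene"); f=lambda L:(np.array(L,float)+.5)/5-.5+[276,125]
print("hub",ray(s,f([[352,239],[352,242]]),.0355)*1000)
print("corner z0",ray(s,f([[428,338],[548,358]]),0)*1000,"lid z39 TL TR BR BL",ray(s,f([[480,100],[592,121],[552,308],[436,297]]),.039)*1000)
Y=((12,80,120),(38,255,255)); c=blobs(s,*Y,(335,165,358,190))[0]; p=(ray(s,c[:,0],.0355)[:,:2]*1000).astype(np.float32); print(cv2.boundingRect(c), rect(s,c,.0355),cv2.fitEllipse(p))
```

```text
hub [[555.21647132 194.29901906  35.5       ]
 [556.6086145  191.56699245  35.5       ]]
corner z0 [[628.23052582 168.27624687   0.        ]
 [704.97300032 191.86056866   0.        ]] lid z39 TL TR BR BL [[567.68255617 375.63406961  39.        ]
 [647.71648586 394.62309432  39.        ]
 [699.72165306 196.99662874  39.        ]
 [630.16661582 167.76618593  39.        ]]
(338, 168, 16, 15) ((560.17822265625, 182.465576171875), (49.3249397277832, 71.65510559082031), 13.08247184753418) ((560.4070434570312, 183.21495056152344), (48.10846710205078, 70.72090911865234), 22.118335723876953)
```

Request:
{"method": "send_rows", "body": {
  "motion": [
    [0,0.1,0.5,0,0.018],
    [0,0,0.3,1.0,0],
    [0,0,0,1.5,0],
    [0,0,0,1.0,0],
    [0,0,0,0,0],
    [0,0,0,0,0]
  ]
}}

```text
time_s: 6.9
tool_pos: [0.5246, 0.1766, 0.0134]
orientation: [-0.562, 0.42, -0.433, 0.566]
force: [0.1, -0.3, -1.3]
width: 0.0165
```

```bash
cat >> h.py <<'E'
TH=np.radians(15.8); GX=np.array([np.cos(TH),np.sin(TH)]); GY=np.array([-GX[1],GX[0]]); G0=np.array([598.5,272.])
BAY=dict(r=-72,y=-8.5,b=63.5)
def inbay(st,b,L=77):
    R=Ro.from_quat(st["orientation"]).as_matrix(); h=R[:2,2]/np.linalg.norm(R[:2,2])
    d=st["tool_pos"][:2]*1000+L*h-(G0+BAY[b]*GY)
    print("disc in bay",b,"x",(d@GX).round(1),"y",(d@GY).round(1),"yaw err",np.degrees(np.arctan2(h[1],h[0])).round(2)-15.8,"z",(st["tool_pos"][2]*1000).round(1),"tilt",R[2].round(3),"F",np.round(st["force"],1),"t",st["time_s"])
E
python3 - <<'E'
from station import ctrl
from h import *
inbay(ctrl.state(),"r")
E
```

```text
disc in bay r x -20.1 y 0.3 yaw err -0.02000000000000135 z 13.4 tilt [ 0.011 -1.     0.014] F [ 0.1 -0.3 -1.3] t 6.9
```

Request:
{"method": "send_rows", "body": {
  "motion": [
    [0,0,0.4,0.3,0],
    [0,0,0,0.3,0],
    [0,0,0,0.3,0]
  ]
}}

```text
time_s: 7.2
tool_pos: [0.5318, 0.1787, 0.0088]
orientation: [-0.563, 0.421, -0.432, 0.565]
force: [-3.8, -3.1, -0.1]
width: 0.0169
```

Run:
```python
from station import ctrl
from h import *
inbay(ctrl.state(),"r")
```

```text
disc in bay r x -12.6 y 0.4 yaw err -0.010000000000001563 z 8.8 tilt [ 0.011 -1.     0.011] F [-3.8 -3.1 -0.1] t 7.2
```

Request:
{"method": "send_rows", "body": {
  "motion": [
    [0,0,0,0.3,0],
    [0,0,0,0.3,0]
  ]
}}

```text
time_s: 7.4
tool_pos: [0.5335, 0.1785, 0.0076]
orientation: [0.566, -0.423, 0.43, -0.562]
force: [-5.3, -6.2, 1.3]
width: 0.0167
```

Run:
```python
from station import ctrl
from h import *
inbay(ctrl.state(),"r")
```

```text
disc in bay r x -11.0 y -0.3 yaw err 0.0 z 7.6 tilt [ 0.012 -1.     0.001] F [-5.3 -6.2  1.3] t 7.4
```

Request:
{"method": "send_rows", "body": {
  "motion": [
    [0,0,-0.1,-2,0],
    [0,0,-0.2,-2,0],
    [0,-3,0,0,0],
    [0,-3,0,0,0],
    [0,0,0,0,0],
    [0,0,0,0,0]
  ]
}}

```text
time_s: 8.0
tool_pos: [0.4788, 0.2257, 0.0102]
orientation: [0.565, -0.423, 0.431, -0.562]
force: [0.5, 0.6, -2.0]
width: 0.0168
```

Run:
```python
from station import ctrl
from h import *
inbay(ctrl.state(),"y")
```

```text
disc in bay y x -50.8 y -3.7 yaw err -0.14000000000000057 z 10.2 tilt [ 0.012 -1.     0.004] F [ 0.5  0.6 -2. ] t 8.0
```

Request:
{"method": "send_rows", "body": {
  "motion": [
    [0,-0.3,0,1.5,0],
    [0,0,0,1.0,0],
    [0,0,0,0.5,0],
    [0,0,0,0.4,0],
    [0,0,0,0.3,0],
    [0,0,0,0.3,0]
  ]
}}

```text
time_s: 8.6
tool_pos: [0.5187, 0.2369, 0.0099]
orientation: [0.565, -0.424, 0.432, -0.561]
force: [0.9, 0.6, -1.5]
width: 0.0164
```

Run:
```python
from station import ctrl
from h import *
inbay(ctrl.state(),"y")
```

```text
disc in bay y x -9.3 y -3.9 yaw err -0.26000000000000156 z 9.9 tilt [ 0.013 -1.     0.002] F [ 0.9  0.6 -1.5] t 8.6
```

Request:
{"method": "send_rows", "body": {
  "motion": [
    [0,-0.25,0,0,-0.005],
    [0,0,0,0,0],
    [0,0,0,0,0]
  ]
}}

```text
time_s: 8.9
tool_pos: [0.5178, 0.2392, 0.0097]
orientation: [0.566, -0.423, 0.43, -0.562]
force: [0.1, 0.5, -1.2]
width: 0.0165
```

Run:
```python
from station import ctrl
from h import *
inbay(ctrl.state(),"y")
```

```text
disc in bay y x -9.6 y -1.1 yaw err 0.02999999999999936 z 9.7 tilt [ 0.013 -1.     0.001] F [ 0.1  0.5 -1.2] t 8.9
```

Request:
{"method": "send_rows", "body": {
  "motion": [
    [0,0,0,0.3,0],
    [0,0,0,0.3,0],
    [0,0,0,0.3,0],
    [0,0,0,0.3,0]
  ]
}}

```text
time_s: 9.3
tool_pos: [0.5294, 0.2428, 0.0098]
orientation: [0.567, -0.423, 0.43, -0.562]
force: [-0.5, -0.6, -0.8]
width: 0.0164
```

Run:
```python
from station import ctrl
from h import *
inbay(ctrl.state(),"y")
```

```text
disc in bay y x 2.5 y -0.7 yaw err 0.05999999999999872 z 9.8 tilt [ 0.013 -1.     0.001] F [-0.5 -0.6 -0.8] t 9.3
```

Request:
{"method": "send_rows", "body": {
  "motion": [
    [0,0,0,0.5,0],
    [0,0,0,0.5,0],
    [0,0,0,0.5,0],
    [0,0,0,0.5,0],
    [0,0,0,0.4,0]
  ]
}}

```text
time_s: 9.8
tool_pos: [0.5549, 0.2499, 0.0097]
orientation: [0.567, -0.422, 0.43, -0.562]
force: [-0.5, 0.4, -2.0]
width: 0.0165
```

Run:
```python
from station import ctrl
from h import *
inbay(ctrl.state(),"y")
```

```text
disc in bay y x 29.1 y -0.8 yaw err 0.05999999999999872 z 9.7 tilt [ 0.013 -1.     0.001] F [-0.5  0.4 -2. ] t 9.8
```

Request:
{"method": "send_rows", "body": {
  "motion": [
    [0,0,0,0.4,0],
    [0,0,0,0.4,0],
    [0,0,0,0,0],
    [0,0,0,0,0]
  ]
}}

```text
time_s: 10.2
tool_pos: [0.564, 0.2524, 0.0095]
orientation: [0.567, -0.422, 0.43, -0.562]
force: [-0.1, 0.4, -2.2]
width: 0.0166
```

Run:
```python
from station import ctrl
from h import *
inbay(ctrl.state(),"y")
out=[]
for n,w in (("scene",(330,130,420,210)),("top",(165,115,285,215))):
    s=ctrl.snapshot(n);u0,v0,u1,v1=w; out.append(cv2.resize(s["color"][v0:v1,u0:u1],(390,400),interpolation=cv2.INTER_CUBIC))
cv2.imwrite("pics/y1.png",np.hstack(out))
```

```text
disc in bay y x 38.4 y -0.9 yaw err 0.049999999999998934 z 9.5 tilt [ 0.013 -1.     0.001] F [-0.1  0.4 -2.2] t 10.2
```

View pics/y1.png

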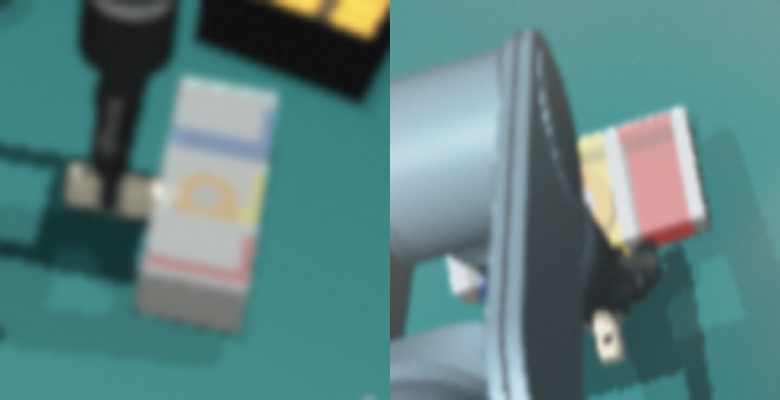

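The disc is fully inside the yellow bay, seen through the lid at about (207,195) left and (600,195) right in the picture. Now I take it back to the mat.

Request:
{"method": "send_rows", "body": {
  "motion": [
    [0,0,0,-2,0],
    [0,0,0,-4,0],
    [0,0,-0.2,-4,0],
    [0,0,-3,0,0],
    [0,0,-3,0,0],
    [0,0,0,0,-0.15],
    [0,0,0,0,-0.15],
    [0,0,0,0,-0.15],
    [0,0,0,0,-0.15],
    [0,0,0,0,-0.15],
    [0,0,0,0,-0.15],
    [0,0,0,0,-0.15],
    [0,0,0,0,-0.15],
    [0,0,0,0,-0.1],
    [0,0,0,-4.5,0],
    [0,0,0,-4.5,0],
    [0,0,0,-4.5,0],
    [0,0,0,-4.5,0],
    [0,0,0,-4.5,0],
    [0,0,0,0,0]
  ]
}}

```text
time_s: 12.3
tool_pos: [0.4622, -0.0079, 0.0782]
orientation: [0.712, 0.012, -0.008, -0.702]
force: [0.4, 1.3, -1.5]
width: 0.0167
```

Run:
```python
from station import ctrl
from h import *
plan(ctrl.state(),474,-45,12,0)
```

```text
t 12.3 tcp [462.2  -7.9  78.2] yaw x 1.6 q [-0.25  0.27  1.95 -0.02  0.91 -0.27]
axes
 [[ 1.     0.007 -0.028]
 [ 0.029 -0.015  0.999]
 [ 0.007 -1.    -0.015]]
shift cm [ 1.03  6.68 -3.64] turn about y 0.029 F [ 0.4  1.3 -1.5] w 0.016666561931955776
```

Request:
{"method": "send_rows", "body": {
  "motion": [
    [0,1.0,0.5,-1.8,0.03],
    [0,0,2.0,-1.8,0],
    [0,0,2.0,0,0],
    [0,0,1.5,0,0],
    [0,0,0,0,0]
  ]
}}

```text
time_s: 12.8
tool_pos: [0.4744, -0.0464, 0.019]
orientation: [0.713, 0.001, 0.007, -0.702]
force: [0.3, 0.8, -1.8]
width: 0.0165
```

Request:
{"method": "send_rows", "body": {
  "motion": [
    [0,0,0.3,0,0],
    [0,0,0.2,0,0]
  ]
}}

```text
time_s: 13.0
tool_pos: [0.4748, -0.0456, 0.0147]
orientation: [0.713, 0.002, 0.007, -0.702]
force: [-0.5, -0.2, -1.8]
width: 0.0166
```

Request:
{"method": "send_rows", "body": {
  "motion": [
    [0,0,0.3,0,0],
    [0,0,0.3,0,0]
  ]
}}

```text
time_s: 13.2
tool_pos: [0.4759, -0.0453, 0.0097]
orientation: [0.713, 0.003, 0.008, -0.701]
force: [0.1, 0.6, -1.0]
width: 0.0167
```

Request:
{"method": "send_rows", "body": {
  "motion": [
    [0,0,0.15,0,0],
    [0,0,0.1,0,0]
  ]
}}

```text
time_s: 13.4
tool_pos: [0.4762, -0.0453, 0.008]
orientation: [0.713, 0.004, 0.008, -0.701]
force: [-4.0, -0.2, 17.2]
width: 0.0167
```

Request:
{"method": "send_rows", "body": {
  "motion": [
    [0.4,0,0,0,0],
    [1,0,0,0,0],
    [1,0,0,0,0],
    [1,0,0,0,0],
    [1,0,-1,0,0],
    [1,0,-3,0,0],
    [1,0,-4,0,0],
    [1,0,0,0,0]
  ]
}}

```text
time_s: 14.2
tool_pos: [0.475, -0.0439, 0.0919]
orientation: [0.713, 0.003, 0.007, -0.701]
force: [0.7, -0.7, 0.3]
width: 0.0853
```

Run:
```python
from station import ctrl
from h import *
st=ctrl.state(); plan(st,474,-45+77,70,0)
s=ctrl.snapshot("scene"); 
Y=((12,60,120),(38,255,255));W=((0,0,200),(180,40,255))
for c in blobs(s,*Y,(280,180,320,225))[:1]: p=(ray(s,c[:,0],.025)[:,:2]*1000).astype(np.float32); print("disc",cv2.fitEllipse(p),cv2.minEnclosingCircle(p))
a=s["color"][150:260,230:370]; cv2.imwrite("pics/m1.png",cv2.resize(a,None,fx=5,fy=5,interpolation=cv2.INTER_CUBIC))
```

```text
t 14.2 tcp [475.  -43.9  91.9] yaw x -0.3 q [-0.32  0.27  1.91 -0.01  0.95 -0.31]
axes
 [[ 1.     0.015  0.006]
 [-0.006 -0.016  1.   ]
 [ 0.015 -1.    -0.016]]
shift cm [-0.18  2.06  7.62] turn about y -0.006 F [ 0.7 -0.7  0.3] w 0.08530756565548839
disc ((479.892333984375, 25.62762451171875), (51.92793655395508, 63.36930465698242), 43.399131774902344) ((479.4931640625, 22.991886138916016), 34.20953369140625)
```

View pics/m1.png

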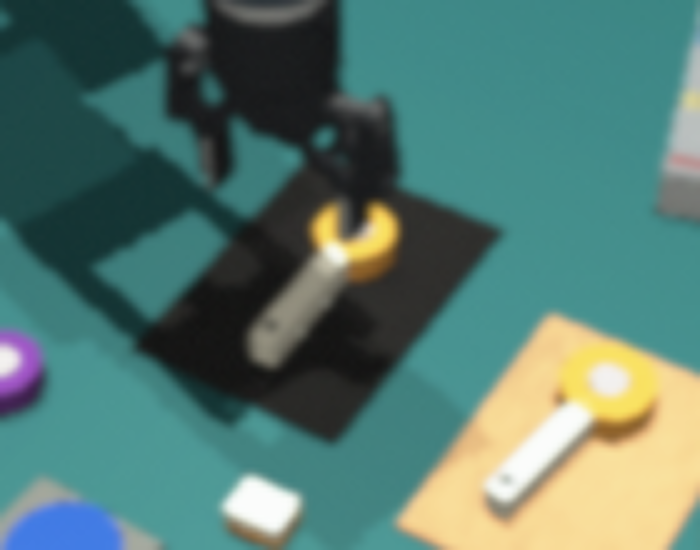

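Request:
{"method": "send_rows", "body": {
  "motion": [
    [1,0.05,0,4,0],
    [1,0,0,3.6,0],
    [1,0,3,0,0],
    [1,0,2.5,0,0],
    [1,0,1.5,0,0],
    [1,0,0.5,0,0],
    [1,0,0,0,0]
  ]
}}

```text
time_s: 14.95
tool_pos: [0.4742, 0.034, 0.0102]
orientation: [0.712, 0.001, 0.007, -0.702]
force: [-0.5, 0.9, -0.1]
width: 0.0855
```

Run:
```python
from station import ctrl
from h import *
plan(ctrl.state(),475.5,32,1,-0.5)
```

```text
t 14.95 tcp [474.2  34.   10.2] yaw x -0.4 q [-0.15  0.4   1.98 -0.02  0.75 -0.13]
axes
 [[ 1.     0.011  0.007]
 [-0.007 -0.015  1.   ]
 [ 0.012 -1.    -0.015]]
shift cm [ 0.13  0.92 -0.18] turn about y 0.001 F [-0.5  0.9 -0.1] w 0.08547458086601134
```

Request:
{"method": "send_rows", "body": {
  "motion": [
    [1,0.1,0.5,-0.2,0],
    [1,0,0.3,0,0],
    [0.6,0,0,0,0],
    [0.3,0,0,0,0],
    [0,0,0,0,0],
    [0,0,0,0,0],
    [0,0,0,0,0]
  ]
}}

```text
time_s: 15.65
tool_pos: [0.4772, 0.0308, 0.0044]
orientation: [0.713, 0.003, 0.009, -0.701]
force: [0.2, -0.4, -1.6]
width: 0.0499
```

Request:
{"method": "send_rows", "body": {
  "motion": [
    [0,0,-0.5,0,0],
    [0,0,-2,0,0],
    [0,0,-3,0,0],
    [0,0,-3,0,0],
    [0,0,-1,0,0],
    [0,0,0,0,0],
    [0,0,0,0,0]
  ]
}}

```text
time_s: 16.35
tool_pos: [0.4739, 0.0327, 0.1018]
orientation: [0.712, 0.001, 0.007, -0.702]
force: [0.1, 0.3, -1.4]
width: 0.05
```

Run:
```python
from station import ctrl
from h import *
plan(ctrl.state(),627,-251,110,0)
out=[]
for n,w in (("scene",(230,120,370,230)),("top",(250,150,390,260))):
    s=ctrl.snapshot(n);u0,v0,u1,v1=w; out.append(cv2.resize(s["color"][v0:v1,u0:u1],(398,313),interpolation=cv2.INTER_CUBIC))
cv2.imwrite("pics/l1.png",np.hstack(out))
```

```text
t 16.35 tcp [473.9  32.7 101.8] yaw x -0.5 q [-0.16  0.25  1.9  -0.02  0.98 -0.14]
axes
 [[ 1.     0.012  0.009]
 [-0.009 -0.015  1.   ]
 [ 0.012 -1.    -0.015]]
shift cm [ 15.56  -0.2  -28.24] turn about y -0.009 F [ 0.1  0.3 -1.4] w 0.04996981793102921
```

View pics/l1.png

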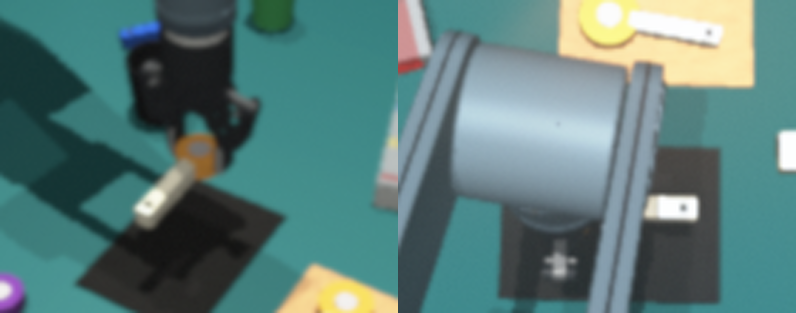

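Run:
```python
from station import ctrl
from h import *
np.set_printoptions(precision=1,suppress=True)
s=ctrl.snapshot("top"); sc=ctrl.snapshot("scene")
f=lambda L:(np.array(L,float)+.5)/3.7-.5+[265,130]
b=ray(s,f([[498,110],[695,104],[706,221],[505,226]]),.010)[:,:2]*1000; print("base TL TR BR BL",b)
w=ray(s,f([[612,117],[709,116],[615,171],[715,169]]),.040)[:,:2]*1000; print("wall top far edges",w)
M=((18,60,150),(38,255,255))
for c in blobs(s,*M,(428,150,470,195))[:2]:
    p=ray(s,c[:,0],.040)[:,:2]*1000; u=np.unique(np.round(c[:,0,0]))
    e=np.array([[x,c[c[:,0,0]==x][:,0,1].min()] for x in u[3:-3]]); q=ray(s,e,.040)[:,:2]*1000; k=np.polyfit(q[:,1],q[:,0],1); print("far edge slope deg",np.degrees(np.arctan(k[0])),"x at y=-322",np.polyval(k,-322))
# held pusher bar top, z = TCP-1.4+22
z=(ctrl.state()["tool_pos"][2]-.0014+.022)
c=blobs(s,(0,0,190),(180,60,255),(360,200,380,240)); print([ (rect(s,x,z)) for x in c[:2]],ctrl.state()["tool_pos"]*1000)
```

```text
base TL TR BR BL [[ 669.9 -212.5]
 [ 678.2 -362.8]
 [ 587.3 -366.8]
 [ 580.2 -216. ]]
wall top far edges [[ 657.2 -289.9]
 [ 659.6 -361.8]
 [ 616.3 -290.6]
 [ 619.5 -364.2]]
far edge slope deg -1.3128625437761567 x at y=-322 616.5959402963757
far edge slope deg -4.806447720185596 x at y=-322 656.5999297611509
[] [473.3  32.8 101.1]
```

Request:
{"method": "send_rows", "body": {
  "motion": [
    [0,1.1,0,-2.0,0],
    [0,2.2,0,-4.0,0],
    [0,2.2,0,-4.0,0],
    [0,2.2,0,-4.0,0],
    [0,2.2,0,-4.0,0],
    [0,2.2,0,-4.0,0],
    [0,2.2,0,-4.0,-0.03],
    [0,1.1,0,-2.0,-0.03],
    [0,0,0,0,0]
  ]
}}

```text
time_s: 17.45
tool_pos: [0.6251, -0.2567, 0.0916]
orientation: [0.709, 0.017, -0.023, -0.704]
force: [0.0, 0.3, -2.5]
width: 0.0497
```

Run:
```python
from station import ctrl
from h import *
plan(ctrl.state(),627.8,-249.9,60,3)
```

```text
t 17.45 tcp [ 625.1 -256.7   91.6] yaw x 3.2 q [-0.55  0.59  1.37 -0.01  1.18 -0.6 ]
axes
 [[ 0.998 -0.008 -0.056]
 [ 0.056 -0.007  0.998]
 [-0.008 -1.    -0.007]]
shift cm [0.34 3.15 0.69] turn about y 0.004 F [ 0.   0.3 -2.5] w 0.049724818336354455
```

Request:
{"method": "send_rows", "body": {
  "motion": [
    [0,0.3,0,0.65,0],
    [0,0,0,0,0],
    [0,0,1.5,0,0],
    [0,0,1.0,0,0],
    [0,0,0,0,0]
  ]
}}

```text
time_s: 17.95
tool_pos: [0.6244, -0.2444, 0.0607]
orientation: [0.707, 0.015, -0.026, -0.706]
force: [-0.0, 0.4, -2.1]
width: 0.0502
```

Run:
```python
from station import ctrl
from h import *
plan(ctrl.state(),627.8,-249.9,13,3)
out=[]
for n,w in (("scene",(230,220,340,320)),("top",(370,120,490,220))):
    s=ctrl.snapshot(n);u0,v0,u1,v1=w; out.append(cv2.resize(s["color"][v0:v1,u0:u1],(400,350),interpolation=cv2.INTER_CUBIC))
cv2.imwrite("pics/k1.png",np.hstack(out))
```

```text
t 17.95 tcp [ 624.4 -244.4   60.7] yaw x 3.3 q [-0.53  0.62  1.41 -0.01  1.13 -0.59]
axes
 [[ 0.998 -0.015 -0.058]
 [ 0.058 -0.002  0.998]
 [-0.015 -1.    -0.001]]
shift cm [ 0.38  4.77 -0.56] turn about y 0.005 F [-0.   0.4 -2.1] w 0.05020352000305807
```

View pics/k1.png

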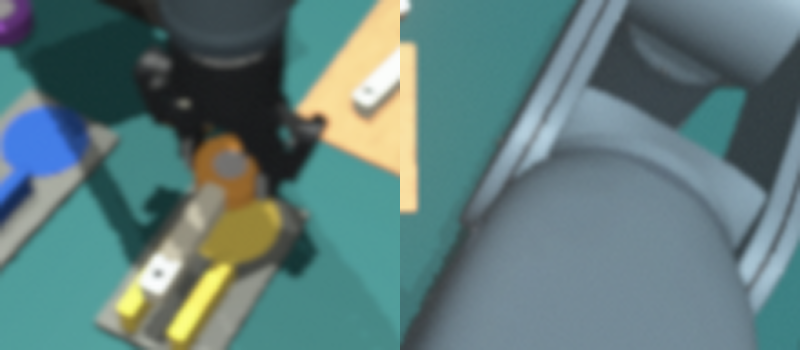

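Request:
{"method": "send_rows", "body": {
  "motion": [
    [0,0.38,0,-0.55,0],
    [0,0,0,0,0],
    [0,0,0,0,0]
  ]
}}

```text
time_s: 18.35
tool_pos: [0.6305, -0.2511, 0.0635]
orientation: [0.708, 0.017, -0.024, -0.705]
force: [0.9, 0.2, -1.7]
width: 0.0503
```

Run:
```python
from station import ctrl
from h import *
plan(ctrl.state(),627.8,-249.9,13,3)
```

```text
t 18.35 tcp [ 630.5 -251.1   63.5] yaw x 3.3 q [-0.54  0.63  1.39 -0.01  1.14 -0.59]
axes
 [[ 0.998 -0.011 -0.058]
 [ 0.058 -0.004  0.998]
 [-0.011 -1.    -0.004]]
shift cm [-0.21  5.05  0.15] turn about y 0.005 F [ 0.9  0.2 -1.7] w 0.050300942740744675
```

Request:
{"method": "send_rows", "body": {
  "motion": [
    [0,-0.2,0.8,0.1,0],
    [0,0,1.0,0,0],
    [0,0,0.3,0,0],
    [0,0,0,0,0]
  ]
}}

```text
time_s: 18.75
tool_pos: [0.628, -0.2506, 0.041]
orientation: [0.708, 0.017, -0.024, -0.705]
force: [0.4, -0.6, -1.3]
width: 0.0501
```

Run:
```python
from station import ctrl
from h import *
plan(ctrl.state(),627.8,-249.9,13,3)
```

```text
t 18.75 tcp [ 628.  -250.6   41. ] yaw x 3.3 q [-0.54  0.65  1.41 -0.01  1.09 -0.59]
axes
 [[ 0.998 -0.01  -0.057]
 [ 0.057 -0.005  0.998]
 [-0.011 -1.    -0.004]]
shift cm [0.01 2.8  0.08] turn about y 0.005 F [ 0.4 -0.6 -1.3] w 0.05009314792020364
```

Request:
{"method": "send_rows", "body": {
  "motion": [
    [0,0,0.7,0,0],
    [0,0,0.7,0,0],
    [0,0,0.6,0,0],
    [0,0,0.4,0,0]
  ]
}}

```text
time_s: 19.15
tool_pos: [0.6279, -0.2507, 0.0152]
orientation: [0.708, 0.017, -0.024, -0.705]
force: [0.9, 0.7, -1.5]
width: 0.0502
```

Request:
{"method": "send_rows", "body": {
  "motion": [
    [0,0,0.2,0,0],
    [0,0,0.15,0,0]
  ]
}}

```text
time_s: 19.35
tool_pos: [0.6276, -0.2505, 0.0112]
orientation: [0.708, 0.016, -0.024, -0.705]
force: [-4.8, 3.2, 12.5]
width: 0.05
```

Request:
{"method": "send_rows", "body": {
  "motion": [
    [0.4,0,0,0,0],
    [1,0,0,0,0],
    [1,0,0,0,0],
    [1,0,0,0,0],
    [1,0,-1,0,0],
    [1,0,-3,0,0],
    [1,0,-4,0,0],
    [1,0,-4,0,0],
    [1,0,-4,0,0],
    [1,0,-2,0,0],
    [1,-4,0,-2,0],
    [1,-4,0,-2,0],
    [1,-4,0,-2,0],
    [1,-4,0,-2,0],
    [1,-4,0,-2,0],
    [1,0,0,0,0],
    [1,0,0,0,0],
    [1,0,0,0,0]
  ]
}}

```text
time_s: 21.15
tool_pos: [0.4325, -0.3657, 0.2141]
orientation: [0.713, 0.022, -0.02, -0.701]
force: [0.8, -0.2, 0.3]
width: 0.0853
```

Run:
```python
from station import ctrl
from h import *
print(ctrl.state()["tool_pos"],ctrl.state()["joint_vel"].round(3))
out=[]
for n,w in (("scene",(240,250,340,340)),("top",(300,120,480,260))):
    s=ctrl.snapshot(n);u0,v0,u1,v1=w; out.append(cv2.resize(s["color"][v0:v1,u0:u1],(400,350),interpolation=cv2.INTER_CUBIC))
    if n=="top":
        hub=blobs(s,(0,0,235),(180,30,255),(400,160,428,190),8)
        for c in hub[:2]: print("hub",ray(s,[np.mean(c[:,0],0)],.032)*1000,cv2.contourArea(c))
        for c in blobs(s,(0,0,215),(180,45,255),(425,160,470,185),15)[:2]: print("bar",rect(s,c,.032))
cv2.imwrite("pics/f1.png",np.hstack(out))
```

```text
[ 0.43251958 -0.36574979  0.21411188] [ 0.003 -0.007 -0.005  0.012  0.004  0.005]
hub [[ 628.88833682 -251.12253471   32.        ]] 49.5
hub [[ 630.13190096 -278.62578561   32.        ]] 17.0
bar ((632.6708984375, -318.6817626953125), (22.537479400634766, 83.7012939453125), 1.3421647548675537)
```

View pics/f1.png

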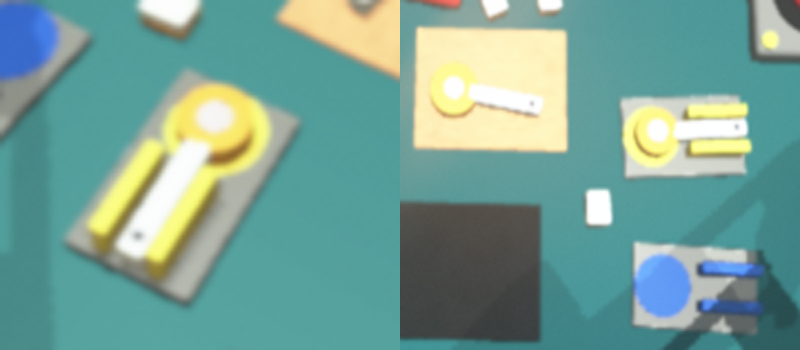

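The disc is on the yellow spot: hub at (629,-251) mm against the spot's (628,-249). The bar lies in the groove between the yellow walls, and the spare pusher, tile and blue cradle look unchanged. I'll hand in.

```bash
python3 -c "
from station import ctrl
print(ctrl.hand_in())"
```

```text
the job is handed in; nothing more can be done
None
```

The pusher from the black mat is the small one, and it now lies in the yellow cradle. I handed the job in at about 21 s; no verdict is reported.

- **Red bay:** the disc stopped with its centre about 11 mm before the mouth, with a push of about 8 N. The force was partly sideways, so I was 1–2 mm off centre; I shifted the later approach to allow for this.
- **Yellow bay:** the disc slid in without noticeable force. By the arm's pose its centre was about 38 mm past the mouth, and the pictures showed it under the lid.
- **Regrasp:** I laid the pusher back on the mat, let go, gripped it by its disc and lifted it level.
- **Cradle:** it touched down at the expected height, and I let go and moved the arm well clear.

**Last checks:**
- The disc's hub measured (629, -251) mm and the yellow spot's middle (628, -249) mm, so it is within about 3 mm.
- The bar lies between the walls. My bar angle of about 1.3° and the cradle's of about 3° disagree slightly, but that is far within the limit.
- The spare pusher, the tile in view and the blue cradle look unmoved. I judged that by eye only, and the last picture did not cover the other bystanders.

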